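# Bring the brownie tin round to the front of the turntable

### The arm

A 6-joint arm with a two-finger parallel gripper is mounted at the origin on the work surface. World frame = base frame: x ahead of the robot, y to its left, z up, the work surface at z = 0. Lengths are in m, angles in rad, forces in N, time in s.
With the tool pointing down it reaches from about 0.35 to 0.775 m from the base axis. Payload 7.3 kg.
Tool frame: the origin (TCP) lies on the front face of the gripper's body, between the roots of the fingers; the fingertips stand ahead of it and the grasp point (between the pads) lies 47 mm ahead of it (finger_overhang is the z of the fingertips in the tool frame, in m); z points along the fingers, y is the line along which they close (so a half turn about z gives the same grasp; the last joint's range is limited). The gripper opens to 92 mm and grips with 3 to 60 N. Pads are 19 mm wide; open, the fingers measure 130 mm over their backs; the gripper's body (75 mm by 190 mm) begins 47 mm behind the grasp point.
Start: joints at [1.166, 0.342, 1.524, -0, 1.275, -0.146], TCP at [0.134, 0.508, 0.292] pointing down, gripper open.
Joint ranges: [-2.53, 2.53], [-0.77, 2.02], [0.04, 2.7], [-1, 4.14], [0.28, 2.66], [-3.11, 3.11]. Speed limits (rad/s): [2.57, 2.57, 3.14, 3.14, 3.14, 3.14].

### API

Orientations are given as [roll, pitch, yaw] about the fixed x, y, z axes, in that order (R = Rz(yaw) Ry(pitch) Rx(roll)).
In Python, from cell import * gives the robot as it stands. The module is installed in compiled form; this text tells all that it offers.
- The arm moves only by the tool arm_command, never from a script. Its argument "series" is a list of rows, each an object of numbers: "x", "y", "z": the shift along the tool's x, y, z in mm; "rx", "ry", "rz": the turn, a rotation vector about the tool's x, y, z in degrees. A call has 1 to 20 rows; each row is the pose to reach, as a shift and turn from the pose commanded when the call began, along the tool's axes at that moment; what a row does not reach only later rows make up. A row lasts 1/10 s, in which the tool goes at most 50 mm and 8.59 degrees, less where a joint would pass 70% of its speed; a pose out of reach is approached as far as the arm can. A call with a gripper value outside its range is refused whole. "hand" is the finger opening in mm, from 0 to 91.8, set as the call begins (left out, the last holds). The fingers move at their own pace and stop on an object; "squeeze" is the grip in N (left out, the last holds). Time passes only in rows, so rows that repeat a pose let the fingers close. It gives the time, the measured TCP pose, the force, the opening and the grip force at its end, in the units of the state.
- observe(): the state, without advancing time (a new reading comes with each control period).
- read_camera(name): name is "side" or "top" or "wrist"; returns a dict with "pixels" (384x512x3 uint8, blue, green, red), "K" (3x3 intrinsics, pixels), "rvec" (rotation vector, rad) and "tvec" (3), from world to camera coordinates, as OpenCV has them. Camera axes: x right, y down, z forward; pixel columns grow to the right and rows downward; lengths in m; the calibration is good to about 2 mm. A picture is of the moment at which its call begins. There is no depth.
- hand_in(): hands the job in; it is judged then, once.
Trained networks look in a picture, given as the dict that the camera call returned (one of the last four; its "shot" number tells which), for a name from the list of things; names that differ only in an ending like _2 or _b are one class to them, and where a whole thing is asked for, a point or a joint stands for the part that bears it (a point fixed in the world has none). Each returns a list of dicts, best first, with "confidence" (0 to 1); they miss things now and then, are a little off and sometimes report something else, mostly with a low value. They report only what shows in the picture. A call takes as long as a camera call.
- boxes_of(picture, query): "point" ([x, y, z] in m, in world coordinates, good to about 4 mm: the middle of the surface that is visible of it).
- trace(picture, query): "pixels" (384x512 bool, what is visible of it).
- mark_of(picture, query): "point" ([x, y, z] in m, in world coordinates, good to about 4 mm: a listed point, or the origin of a listed thing).
The state is a dict: "time": time; "qpos": joint angles; "qvel": joint speeds; "joint_efforts": joint torques, N m; "tool_pos": TCP position; "tool_rot": TCP orientation; "contact_force": force on the tool from outside, world axes, zero at the start; "torque": the same for the moment, N m; "opening": finger opening in m; "grip_force": force on a finger pad.
Only numpy, scipy, OpenCV 4.12 (cv2) and the standard library are available. Lean on these libraries where they do the work, as an engineer would, in place of code of your own. Each camera call takes 0.05 s, during which the arm holds its last target. There are 200 camera calls.

### The job

Turn the cupboard turntable round, gently pushing one or more of the raised arms of its frame with a fingertip, until the square brownie tin stands at the front, centred on the thumb tab that sticks out of the fixed stand. Do not pinch the arms, do not touch or lift the tin or the other dishes on the tray, leave the things standing round the turntable where they are, and let go so that the turntable is at rest.

Things in the scene. Friction and masses are not known exactly. Their poses are not given: they have to be found in the camera images.
- stand: Fixed white plastic disc, 406 mm across, 8 mm thick, under the tray. Origin: on the turning axis at z = 0, the cupboard floor. Its -x axis points to the thumb tab that marks the front: a tongue 50 mm wide, 10 mm high, with a 28 mm high rib, 203 to 250 mm from the axis. The tab points roughly to the robot and does not turn.
- turntable (a joint): Angle of tray and frame, rad, 0 at the start, grows anticlockwise seen from above; free either way to +-7. Stiff: friction 0.2 N m plus 0.25 N m s drag (2 to 4 N at 120 mm from the axis); no spring, stops at once when no longer pushed. The tray is a white plastic disc 400 mm across, its floor at z = 18 mm, its rim's top at 28 mm.
- spider: White frame fixed on the tray, turns with it. Origin: on the axis, z = 18 mm. Hub 48 mm wide, top at z = 132 mm; four arms along its +x, -x, +y, -y: level bars 8 mm thick, z = 93 to 117 mm, out to 180 mm from the axis; post 8 x 10 mm down to the tray at 186 mm. Open below but for a 10 mm rib on the tray. Dishes end below z = 68 mm: a fingertip at z = 80 to 95 mm clears them.
- brownie_tin: The tin to bring to the front: square metal tin with a flat sliding cover, 100 x 100 mm, 47 mm high; the only square thing on the tray. Loose, alone in the quarter between the +x and +y arms of the frame, its middle about 116 mm from the axis. Origin: centre of its underside; x, y along its sides.
- pie_dish: Round glass pie dish, 140 mm across, 34 mm high, loose in another quarter of the tray. Origin: centre of its underside.
- ramekin: Small round ribbed ceramic ramekin, 84 mm across, 44 mm high, loose in another quarter of the tray. Origin: centre of its underside.
- cup_set: Set of nested stainless measuring cups with straight handles joined by a ring, 140 mm long, 72 mm wide, 44 mm high, loose in another quarter of the tray. Origin: middle of its length, at the underside; handles towards +x.
- mug: White mug, 80 mm across, 92 mm high, handle at its +y, standing on the cupboard floor to the robot's left. Origin: centre of its underside.
- can: Tin can with a paper label, 74 mm across, 105 mm high, on the cupboard floor to the robot's right. Origin: centre of its underside.

How it is judged:
By the outcome, as a careful person would: the job done as asked, in the order asked, and still so for the second after the job is handed in, with the robot touching nothing.
It also fails if it takes over 48 s, if anything falls off the work surface, if the arm or the gripper's body presses on something with over 40 N, if the wrist force passes 120 N, or if a joint passes its speed limit or range.

## Working session

There is one attempt and no reset: what is moved stays moved. The work goes in short steps, Python scripts to look and compute and a tool call to move; the robot and the scene stay as the last step left them, time stands still between calls to the robot, and variables do not carry over. Pictures are saved under pics/ and viewed, at most 10 in all, crops included, and the job is handed in when it is done.

Besides the shell and the picture viewer there is one more tool, called after "Request:" as name(argument=value, ...) on one line, values as JSON. arm_command: Moves the arm, as the interface text tells. Its arguments: {"type":"object","properties":{"series":{"type":"array"},"hand":{"type":"number"},"squeeze":{"type":"number"}},"required":["series"]}

```bash
mkdir -p pics
cat > h.py <<'E'
from cell import *
import numpy as np, cv2
E
python3 - <<'E'
from h import *
s=observe(); print({k:np.round(s[k],3) if k!='time' else s[k] for k in ['time','tool_pos','tool_rot','opening','contact_force']}); print(list(s))
im=[]
for c in ['top','side']:
    p=read_camera(c); im.append(p['pixels'])
    for n in ['stand','spider','brownie_tin','mug','can','ramekin','pie_dish','cup_set']:
        r=mark_of(p,n); print(c,n,[(np.round(q['point'],3).tolist(),round(q['confidence'],2)) for q in r[:2]])
cv2.imwrite('pics/a.png',im[0]); cv2.imwrite('pics/b.png',im[1])
E
```

```text
{'time': 0.0, 'tool_pos': array([0.134, 0.507, 0.292]), 'tool_rot': array([-3.14 , -0.   ,  2.883]), 'opening': np.float64(0.092), 'contact_force': array([ 0.36 , -0.764,  0.625])}
['time', 'qpos', 'qvel', 'joint_efforts', 'tool_pos', 'tool_rot', 'contact_force', 'torque', 'grip_force', 'opening']
top stand [([0.588, -0.194, 0.019], 0.2)]
top spider [([0.59, -0.079, 0.018], 0.82)]
top brownie_tin [([0.592, -0.198, 0.016], 0.74)]
top mug [([0.459, 0.414, -0.005], 0.92)]
top can [([0.514, -0.404, -0.004], 0.6)]
top ramekin [([0.702, -0.081, 0.016], 0.58)]
top pie_dish [([0.474, -0.077, 0.021], 0.84)]
top cup_set [([0.589, 0.032, 0.011], 0.85)]
side stand []
side spider [([0.589, -0.081, 0.018], 0.62)]
side brownie_tin [([0.462, 0.418, 0.0], 0.65), ([0.588, -0.192, 0.018], 0.57)]
side mug [([0.465, 0.417, 0.004], 0.66)]
side can [([0.514, -0.403, -0.001], 0.89)]
side ramekin [([0.702, -0.083, 0.021], 0.9)]
side pie_dish [([0.476, -0.075, 0.018], 0.96)]
side cup_set [([0.587, 0.04, 0.018], 0.89)]
```

View pics/a.png

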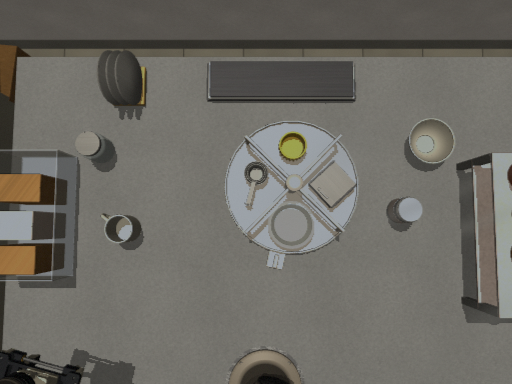

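View pics/b.png

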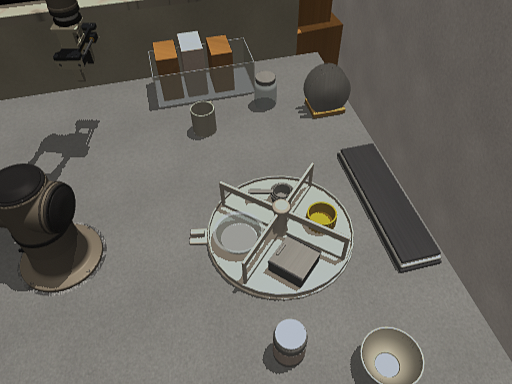

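The top view shows the turntable hub at about (293,183), the tin on its right at (333,184), and the tab below at (276,260), slightly left of centre. The tin has to go about 100° clockwise. The side view agrees: the tin is at (295,262) and the tab at (197,237). Next I measure the angles precisely.

```bash
cat >> h.py <<'E'
def toworld(p,uv,z):
    R,_=cv2.Rodrigues(np.array(p['rvec'],float)); t=np.array(p['tvec'],float).ravel()
    n=cv2.undistortPoints(np.array(uv,float).reshape(-1,1,2),np.array(p['K'],float),None).reshape(-1,2)
    d=np.c_[n,np.ones(len(n))]@R; c=-R.T@t
    return c+d*((z-c[2])/d[:,2])[:,None]
def rectify(p,z,cx=.59,cy=-.08,h=.27,N=540):
    g=np.array([[cx+h,cy+h,z],[cx+h,cy-h,z],[cx-h,cy-h,z],[cx-h,cy+h,z]])
    uv,_=cv2.projectPoints(g,np.array(p['rvec'],float),np.array(p['tvec'],float),np.array(p['K'],float),None)
    H=cv2.getPerspectiveTransform(uv.reshape(-1,2).astype(np.float32),np.float32([[0,0],[N,0],[N,N],[0,N]]))
    return cv2.warpPerspective(p['pixels'],H,(N,N),flags=cv2.INTER_CUBIC)  # 1 px=1 mm, up=+x, left=+y
E
python3 - <<'E'
from h import *
import cell
print(getattr(cell,'finger_overhang',None))
for c in ['top','side']:
    p=read_camera(c)
    for n in ['brownie_tin','spider','turntable','stand']:
        for r in trace(p,n)[:1]:
            m=r['pixels'].astype(np.uint8); vs,us=np.nonzero(m)
            print(c,n,round(r['confidence'],2),m.sum(),us.min(),us.max(),vs.min(),vs.max())
            if n=='brownie_tin' and c=='top':
                q=cv2.minAreaRect(toworld(p,np.c_[us,vs],.065)[:,:2].astype(np.float32)); print(q)
    cv2.imwrite(f'pics/r_{c}.png',np.vstack([rectify(p,.01)])) 
    if c=='top': cv2.imwrite('pics/r2.png',np.hstack([rectify(p,.010,cx=.40,cy=-.05,h=.08,N=400),rectify(p,.117,h=.20,N=400)]))
E
```

```text
0.0655
top brownie_tin 0.6 1233 308 355 161 207
((0.5901485681533813, -0.1937718391418457), (0.10020355880260468, 0.10424628853797913), 42.246395111083984)
top spider 0.69 1325 245 342 136 231
top turntable 0.7 9503 225 357 121 252
top stand 0.9 283 266 285 250 268
side brownie_tin 0.91 1685 268 320 234 286
side spider 0.81 2954 219 349 163 282
side turntable 0.82 9991 207 353 163 296
side stand 0.69 796 190 351 228 299
```

View pics/r2.png

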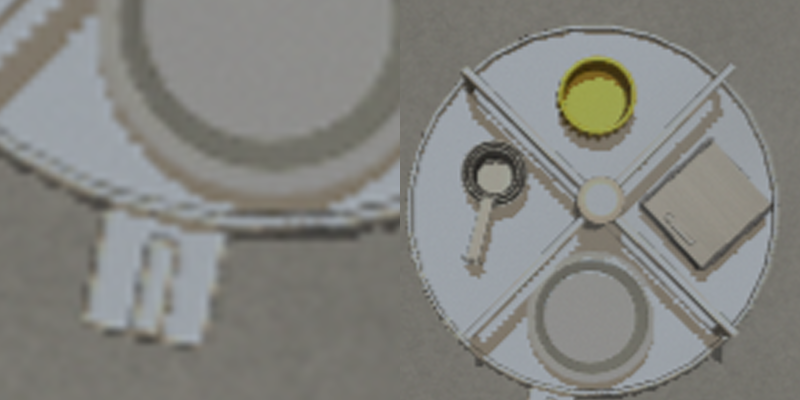

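View pics/r_side.png

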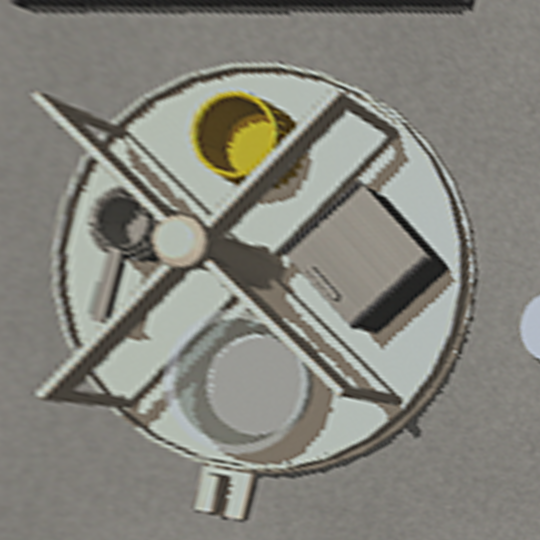

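The tab is at about 167.4° (end-mid 0.249 m from the axis, which matches 0.250). The tin is at 270° and the arms at 45/135/225/315°. So the tray has to turn about −102.6°, and I will push the 135° arm clockwise from the pie-dish quarter.

```bash
cat >> h.py <<'E'
from scipy.spatial.transform import Rotation as Ro
AX=np.array([.59,-.08])
def rows(targets):
    s=observe(); R0=Ro.from_euler('xyz',s['tool_rot']); p0=np.array(s['tool_pos'])
    for x,y,z,yaw in targets:
        d=R0.inv().apply(np.array([x,y,z])-p0); w=np.degrees((R0.inv()*Ro.from_euler('xyz',[np.pi,0,np.radians(yaw)])).as_rotvec())
        print(np.round(d*1000,1).tolist(),np.round(w,2).tolist())
def at(phi,r,d,z):  # phi deg arm angle; d trailing (anticlockwise) offset
    a=np.radians(phi); q=AX+r*np.array([np.cos(a),np.sin(a)])+d*np.array([-np.sin(a),np.cos(a)])
    return (*q,z,phi)
E
python3 -c "
from h import *
t=at(135,.13,.048,.25);print(t);rows([t])"
```

```text
(np.float64(0.4641349929487945), np.float64(-0.022017243942703095), 0.25, 135)
[-454.3, -427.5, 42.2] [0.01, -0.0, 30.17]
```

Request:
arm_command(series=[{"x":-50,"y":-47,"z":5,"rz":3},{"x":-100,"y":-94,"z":10,"rz":6},{"x":-150,"y":-141,"z":15,"rz":10},{"x":-200,"y":-188,"z":20,"rz":14},{"x":-250,"y":-235,"z":25,"rz":18},{"x":-300,"y":-282,"z":30,"rz":22},{"x":-350,"y":-329,"z":35,"rz":26},{"x":-400,"y":-376,"z":40,"rz":30},{"x":-454,"y":-427,"z":42,"rz":30.2},{"x":-454,"y":-427,"z":42,"rz":30.2},{"x":-454,"y":-427,"z":42,"rz":30.2},{"x":-454,"y":-427,"z":42,"rz":30.2},{"x":-454,"y":-427,"z":42,"rz":30.2},{"x":-454,"y":-427,"z":42,"rz":30.2},{"x":-454,"y":-427,"z":42,"rz":30.2},{"x":-454,"y":-427,"z":42,"rz":30.2}], hand=0)

```text
invalid input
```

Request:
arm_command(series=[{"x":-454,"y":-427,"z":42,"rx":0,"ry":0,"rz":30.2},{"x":-454,"y":-427,"z":42,"rx":0,"ry":0,"rz":30.2},{"x":-454,"y":-427,"z":42,"rx":0,"ry":0,"rz":30.2},{"x":-454,"y":-427,"z":42,"rx":0,"ry":0,"rz":30.2},{"x":-454,"y":-427,"z":42,"rx":0,"ry":0,"rz":30.2},{"x":-454,"y":-427,"z":42,"rx":0,"ry":0,"rz":30.2},{"x":-454,"y":-427,"z":42,"rx":0,"ry":0,"rz":30.2},{"x":-454,"y":-427,"z":42,"rx":0,"ry":0,"rz":30.2},{"x":-454,"y":-427,"z":42,"rx":0,"ry":0,"rz":30.2},{"x":-454,"y":-427,"z":42,"rx":0,"ry":0,"rz":30.2},{"x":-454,"y":-427,"z":42,"rx":0,"ry":0,"rz":30.2},{"x":-454,"y":-427,"z":42,"rx":0,"ry":0,"rz":30.2},{"x":-454,"y":-427,"z":42,"rx":0,"ry":0,"rz":30.2},{"x":-454,"y":-427,"z":42,"rx":0,"ry":0,"rz":30.2},{"x":-454,"y":-427,"z":42,"rx":0,"ry":0,"rz":30.2},{"x":-454,"y":-427,"z":42,"rx":0,"ry":0,"rz":30.2}], hand=0, squeeze=10)

```text
time: 3.0
tool_pos: [0.4633, -0.0205, 0.2502]
tool_rot: [-3.142, -0.001, 2.357]
contact_force: [0.0, -0.3, -0.4]
opening: 0.0004
grip_force: 0.0
```

Request:
arm_command(series=[{"x":0,"y":0,"z":25,"rx":0,"ry":0,"rz":0},{"x":0,"y":0,"z":50,"rx":0,"ry":0,"rz":0},{"x":0,"y":0,"z":75,"rx":0,"ry":0,"rz":0},{"x":0,"y":0,"z":95,"rx":0,"ry":0,"rz":0},{"x":0,"y":0,"z":101,"rx":0,"ry":0,"rz":0},{"x":0,"y":8,"z":101,"rx":0,"ry":0,"rz":0},{"x":0,"y":15,"z":101,"rx":0,"ry":0,"rz":0},{"x":0,"y":20,"z":101,"rx":0,"ry":0,"rz":0},{"x":0,"y":20,"z":101,"rx":0,"ry":0,"rz":0}])

```text
time: 3.9
tool_pos: [0.4791, -0.0067, 0.1501]
tool_rot: [3.14, 0.002, 2.357]
contact_force: [-0.6, 0.1, -0.2]
opening: 0.0005
grip_force: 0.0
```

Run:
```python
from h import *
s=observe(); d=np.array(s['tool_pos'])[:2]-AX; a=s['tool_rot'][2]
print(s['tool_pos'],s['contact_force'],'r',d@[np.cos(a),np.sin(a)],'d',d@[-np.sin(a),np.cos(a)])
z=s['tool_pos'][2]
rows([at(135-3*k,.13,.024,.149) for k in range(0,20)])
p=read_camera('side'); cv2.imwrite('pics/c.png',cv2.resize(p['pixels'][120:320,150:400],(800,600)))
```

```text
[ 0.47909242 -0.00665843  0.15006151] [-0.60181082  0.11216728 -0.19254535] r 0.1303010732800836 d 0.02647843459882435
[-0.3, 2.6, 1.1] [0.08, 0.1, 0.04]
[0.8, 9.4, 1.1] [0.08, 0.09, 3.04]
[1.5, 16.3, 1.1] [0.08, 0.09, 6.04]
[1.9, 23.2, 1.1] [0.09, 0.09, 9.04]
[1.8, 30.1, 1.1] [0.09, 0.09, 12.04]
[1.5, 37.0, 1.1] [0.09, 0.08, 15.04]
[0.7, 43.9, 1.1] [0.09, 0.08, 18.04]
[-0.3, 50.7, 1.1] [0.1, 0.08, 21.04]
[-1.8, 57.5, 1.1] [0.1, 0.08, 24.04]
[-3.6, 64.2, 1.2] [0.1, 0.08, 27.04]
[-5.7, 70.8, 1.2] [0.1, 0.07, 30.04]
[-8.2, 77.2, 1.2] [0.11, 0.07, 33.04]
[-11.1, 83.6, 1.2] [0.11, 0.07, 36.04]
[-14.2, 89.7, 1.2] [0.11, 0.06, 39.04]
[-17.7, 95.7, 1.2] [0.11, 0.06, 42.04]
[-21.5, 101.5, 1.2] [0.11, 0.06, 45.04]
[-25.5, 107.1, 1.3] [0.12, 0.06, 48.04]
[-29.9, 112.5, 1.3] [0.12, 0.05, 51.04]
[-34.5, 117.6, 1.3] [0.12, 0.05, 54.04]
[-39.4, 122.5, 1.3] [0.12, 0.05, 57.04]
```

View pics/c.png

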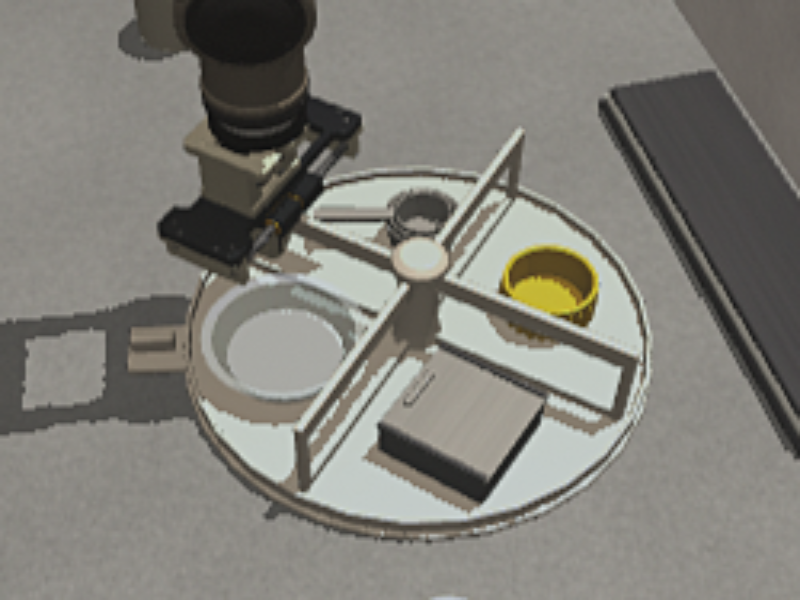

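The crop shows the gripper at (250,200), just outside the 135° arm on the pie-dish side. The body is above the bar and the dishes have not moved. I'll push along the arc.

Request:
arm_command(series=[{"x":0,"y":2.6,"z":1,"rx":0,"ry":0,"rz":0},{"x":0.8,"y":9.4,"z":1,"rx":0,"ry":0,"rz":3},{"x":1.5,"y":16.3,"z":1,"rx":0,"ry":0,"rz":6},{"x":1.9,"y":23.2,"z":1,"rx":0,"ry":0,"rz":9},{"x":1.8,"y":30.1,"z":1,"rx":0,"ry":0,"rz":12},{"x":1.5,"y":37,"z":1,"rx":0,"ry":0,"rz":15},{"x":0.7,"y":43.9,"z":1,"rx":0,"ry":0,"rz":18},{"x":-0.3,"y":50.7,"z":1,"rx":0,"ry":0,"rz":21},{"x":-1.8,"y":57.5,"z":1,"rx":0,"ry":0,"rz":24},{"x":-3.6,"y":64.2,"z":1,"rx":0,"ry":0,"rz":27},{"x":-5.7,"y":70.8,"z":1,"rx":0,"ry":0,"rz":30},{"x":-8.2,"y":77.2,"z":1,"rx":0,"ry":0,"rz":33},{"x":-11.1,"y":83.6,"z":1,"rx":0,"ry":0,"rz":36},{"x":-14.2,"y":89.7,"z":1,"rx":0,"ry":0,"rz":39},{"x":-17.7,"y":95.7,"z":1,"rx":0,"ry":0,"rz":42},{"x":-21.5,"y":101.5,"z":1,"rx":0,"ry":0,"rz":45}])

```text
time: 5.55
tool_pos: [0.5646, 0.0495, 0.1481]
tool_rot: [-3.14, -0.0, 1.568]
contact_force: [-3.1, 0.5, 1.4]
opening: 0.0003
grip_force: 1.3
```

```bash
cat >> h.py <<'E'
def tin():
    p=read_camera('top')
    for r in trace(p,'brownie_tin')[:1]:
        vs,us=np.nonzero(r['pixels']); q=cv2.minAreaRect(toworld(p,np.c_[us,vs],.065)[:,:2].astype(np.float32))
        d=np.array(q[0])-AX; print('tin rect',np.round(q[0],4),np.round(q[1],3),q[2],'ang',np.degrees(np.arctan2(d[1],d[0]))%360,'conf',r['confidence'])
    for c in ['top','side']:
        for r in mark_of(read_camera(c),'brownie_tin')[:2]:
            d=np.array(r['point'])[:2]-AX; print(c,np.round(r['point'],3),'ang',np.degrees(np.arctan2(d[1],d[0]))%360,r['confidence'])
def where():
    s=observe(); d=np.array(s['tool_pos'])[:2]-AX; a=s['tool_rot'][2]
    print(s['time'],np.round(s['tool_pos'],4),'yaw',np.degrees(a),s['contact_force'],'r',d@[np.cos(a),np.sin(a)],'d',d@[-np.sin(a),np.cos(a)])
E
python3 - <<'E'
from h import *
where(); tin()
a=np.degrees(observe()['tool_rot'][2])
rows([at(90-3*k,.13,.024,.149) for k in range(0,18)])
p=read_camera('side'); cv2.imwrite('pics/d.png',cv2.resize(p['pixels'][120:320,150:400],(800,600)))
E
```

```text
5.55 [0.5646 0.0495 0.1481] yaw 89.839275432665 [-3.08654778  0.51653651  1.38201175] r 0.12937972769865014 d 0.025730511504605473
tin rect [ 0.5088 -0.1621] [0.102 0.1  ] 87.00404357910156 ang 225.30912460590307 conf 0.9
top [ 0.502 -0.164  0.018] ang 223.63686377006005 0.9
top [ 0.673 -0.006  0.014] ang 41.659114002114556 0.67
side [ 0.507 -0.157  0.018] ang 222.8604304587255 0.81
[0.9, 1.2, -0.9] [-0.01, -0.0, 0.02]
[2.0, 8.0, -0.9] [-0.01, -0.0, 3.02]
[2.7, 14.9, -0.9] [-0.01, -0.0, 6.02]
[3.1, 21.8, -0.9] [-0.01, -0.0, 9.02]
[3.0, 28.7, -0.9] [-0.01, -0.0, 12.02]
[2.7, 35.6, -0.9] [-0.01, -0.0, 15.02]
[1.9, 42.5, -0.9] [-0.01, 0.0, 18.02]
[0.9, 49.4, -0.9] [-0.01, 0.0, 21.02]
[-0.6, 56.1, -0.9] [-0.01, 0.0, 24.02]
[-2.4, 62.8, -0.9] [-0.01, 0.0, 27.02]
[-4.5, 69.4, -0.9] [-0.01, 0.0, 30.02]
[-7.0, 75.9, -0.9] [-0.01, 0.0, 33.02]
[-9.8, 82.2, -0.9] [-0.01, 0.0, 36.02]
[-13.0, 88.3, -0.9] [-0.01, 0.0, 39.02]
[-16.5, 94.3, -0.9] [-0.01, 0.0, 42.02]
[-20.2, 100.1, -0.9] [-0.01, 0.0, 45.02]
[-24.3, 105.7, -0.9] [-0.01, 0.0, 48.02]
[-28.7, 111.1, -0.9] [-0.01, 0.0, 51.02]
```

View pics/d.png

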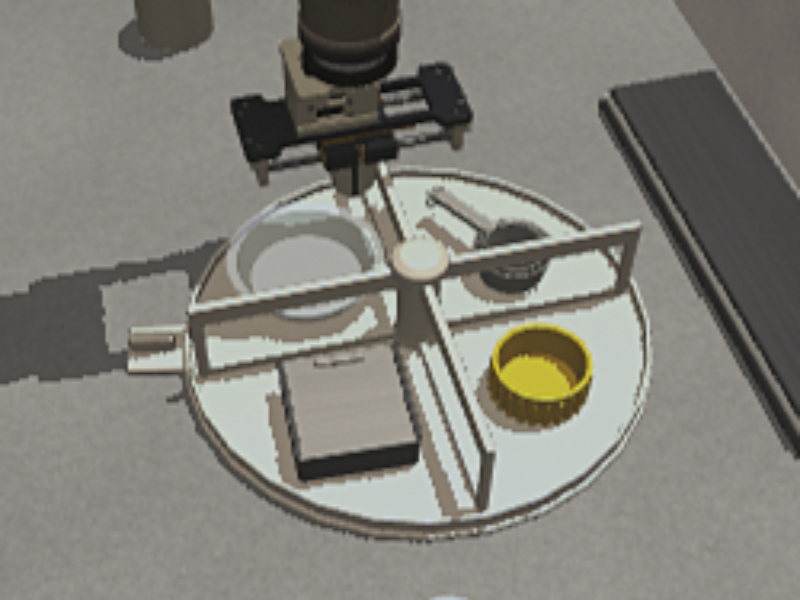

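The frame has turned about 45° cleanly: the finger is behind the arm at (350,180) and the tin is at (350,410). I'll continue in the same way.

Request:
arm_command(series=[{"x":2,"y":8,"z":-0.5,"rx":0,"ry":0,"rz":3},{"x":2.7,"y":14.9,"z":-0.5,"rx":0,"ry":0,"rz":6},{"x":3.1,"y":21.8,"z":-0.5,"rx":0,"ry":0,"rz":9},{"x":3,"y":28.7,"z":-0.5,"rx":0,"ry":0,"rz":12},{"x":2.7,"y":35.6,"z":-0.5,"rx":0,"ry":0,"rz":15},{"x":1.9,"y":42.5,"z":-0.5,"rx":0,"ry":0,"rz":18},{"x":0.9,"y":49.4,"z":-0.5,"rx":0,"ry":0,"rz":21},{"x":-0.6,"y":56.1,"z":-0.5,"rx":0,"ry":0,"rz":24},{"x":-2.4,"y":62.8,"z":-0.5,"rx":0,"ry":0,"rz":27},{"x":-4.5,"y":69.4,"z":-0.5,"rx":0,"ry":0,"rz":30},{"x":-7,"y":75.9,"z":-0.5,"rx":0,"ry":0,"rz":33},{"x":-9.8,"y":82.2,"z":-0.5,"rx":0,"ry":0,"rz":36},{"x":-13,"y":88.3,"z":-0.5,"rx":0,"ry":0,"rz":39},{"x":-16.5,"y":94.3,"z":-0.5,"rx":0,"ry":0,"rz":42},{"x":-20.2,"y":100.1,"z":-0.5,"rx":0,"ry":0,"rz":45},{"x":-24.3,"y":105.7,"z":-0.5,"rx":0,"ry":0,"rz":48},{"x":-28.7,"y":111.1,"z":-0.5,"rx":0,"ry":0,"rz":51}])

```text
time: 7.6
tool_pos: [0.6754, 0.0205, 0.1483]
tool_rot: [-3.14, 0.002, 0.679]
contact_force: [-2.5, 0.8, 0.3]
opening: 0.0001
grip_force: 1.2
```

Run:
```python
from h import *
where(); tin()
p=read_camera('top')
uv=[]
A=rectify(p,.01,cx=.47,cy=-.06,h=.15,N=600)
B=rectify(p,.117,h=.2,N=600)[:, :]
cv2.imwrite('pics/e.png',A); cv2.imwrite('pics/e2.png',rectify(p,.065,cx=.49,cy=-.06,h=.15,N=600))
```

```text
7.6 [0.6754 0.0205 0.1483] yaw 38.88008809233712 [-2.474448    0.7999057   0.29573082] r 0.12957844558425385 d 0.024593126788224534
tin rect [ 0.4727 -0.0699] [0.1   0.103] 37.23759460449219 ang 175.06017610459287 conf 0.81
top [ 0.47  -0.066  0.018] ang 173.25138245395797 0.84
side [ 0.468 -0.066  0.017] ang 173.494780362617 0.86
side [0.611 0.035 0.019] ang 79.43162554892841 0.27
```

View pics/e2.png

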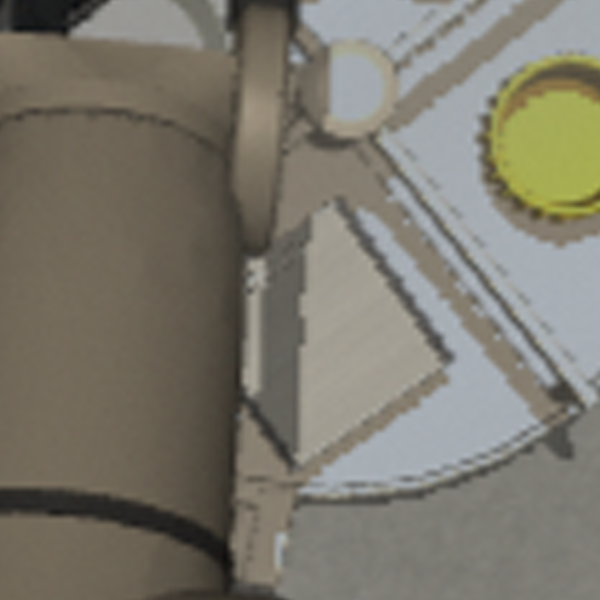

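The tin's corners on its top plane are at (335,200), (450,360) and (295,465), so its centre is at about (0.474, −0.067), angle about 173.7°. That leaves about 6° to go. I'll push 5°, back off, lift, and look with nothing in the way.

Run:
```python
from h import *
rows([at(38.9-k,.1296,.0246,.1483) for k in range(1,8)])
```

```text
[-0.2, 2.0, 0.5] [-0.0, -0.01, 1.13]
[0.2, 4.3, 0.5] [-0.0, -0.01, 2.13]
[0.5, 6.6, 0.5] [-0.0, -0.01, 3.13]
[0.8, 8.8, 0.5] [-0.0, -0.01, 4.13]
[1.1, 11.1, 0.5] [-0.0, -0.01, 5.13]
[1.3, 13.4, 0.5] [-0.0, -0.01, 6.13]
[1.4, 15.7, 0.5] [-0.0, -0.01, 7.13]
```

Request:
arm_command(series=[{"x":0,"y":2,"z":0,"rx":0,"ry":0,"rz":1},{"x":0.2,"y":4.3,"z":0,"rx":0,"ry":0,"rz":2},{"x":0.5,"y":6.6,"z":0,"rx":0,"ry":0,"rz":3},{"x":0.8,"y":8.8,"z":0,"rx":0,"ry":0,"rz":4},{"x":1.1,"y":11.1,"z":0,"rx":0,"ry":0,"rz":5},{"x":1.1,"y":11.1,"z":0,"rx":0,"ry":0,"rz":5},{"x":1,"y":0,"z":0,"rx":0,"ry":0,"rz":5},{"x":0,"y":-15,"z":0,"rx":0,"ry":0,"rz":5},{"x":0,"y":-15,"z":-40,"rx":0,"ry":0,"rz":5},{"x":0,"y":-15,"z":-80,"rx":0,"ry":0,"rz":5},{"x":30,"y":-55,"z":-100,"rx":0,"ry":0,"rz":5},{"x":60,"y":-90,"z":-100,"rx":0,"ry":0,"rz":5},{"x":90,"y":-125,"z":-100,"rx":0,"ry":0,"rz":5},{"x":110,"y":-160,"z":-100,"rx":0,"ry":0,"rz":5},{"x":110,"y":-160,"z":-100,"rx":0,"ry":0,"rz":5}])

```text
time: 9.45
tool_pos: [0.659, 0.2201, 0.2484]
tool_rot: [-3.14, -0.0, 0.599]
contact_force: [0.1, -1.0, -0.3]
opening: 0.0003
grip_force: 0.0
```

Run:
```python
from h import *
where(); tin()
p=read_camera('top')
cv2.imwrite('pics/f.png',np.hstack([rectify(p,.01,cx=.40,cy=-.05,h=.08,N=380),rectify(p,.065,cx=.52,cy=-.06,h=.14,N=420)[:380]]))
```

```text
9.45 [0.659  0.2201 0.2484] yaw 34.345647606582844 [ 0.14624239 -1.00487898 -0.3207762 ] r 0.22628682018868854 d 0.20886938409649533
tin rect [ 0.4746 -0.0581] [0.101 0.102] 30.991228103637695 ang 169.2524073230427 conf 0.62
top [ 0.472 -0.058  0.016] ang 169.5760621856744 0.97
side [ 0.469 -0.054  0.017] ang 168.12800670650913 0.89
```

View pics/f.png

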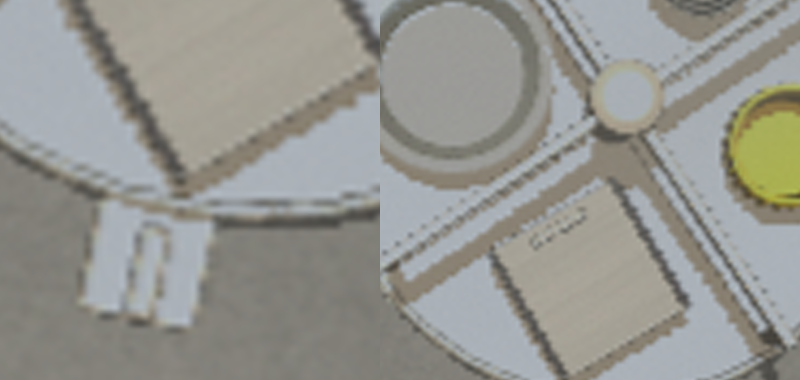

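Left pane: the tab's outer corners are at (80,302) and (188,327), giving an angle of about 167.5°. Right pane: the tin top has corners at (490,245), (610,180), (687,305) and (565,378), and it is at about 169°, so a 1–2° trim remains. I'll refine the axis and tin with fits in both views.

Run:
```python
from h import *
from scipy.optimize import least_squares
def hull(m):
    c=max(cv2.findContours(m.astype(np.uint8),cv2.RETR_EXTERNAL,cv2.CHAIN_APPROX_NONE)[0],key=cv2.contourArea); return c
for c in ['top','side']:
    p=read_camera(c); K,rv,tv=[np.array(p[k],float) for k in('K','rvec','tvec')]
    for n in ['brownie_tin','stand']:
        for r in trace(p,n)[:1]:
            m=r['pixels'].astype(np.uint8)
            if n=='stand':
                if c=='top':
                    vs,us=np.nonzero(m); w=toworld(p,np.c_[us,vs],.010)[:,:2]; q=cv2.minAreaRect(w.astype(np.float32)); print('tab',q, 'mean',w.mean(0))
                continue
            dt=cv2.distanceTransform(1-m,cv2.DIST_L2,5)
            def rend(v):
                a=v[2]; co=[]
                for z in(.018,.065):
                    for k in range(4):
                        t=a+np.pi/4+k*np.pi/2; co.append([v[0]+.0707*np.cos(t),v[1]+.0707*np.sin(t),z])
                uv=cv2.projectPoints(np.array(co),rv,tv,K,None)[0]
                h=cv2.convexHull((uv*16).astype(np.int32)); im=np.zeros((384,512),np.uint8); cv2.fillConvexPoly(im,h,1,shift=4,lineType=8); return im
            from scipy.optimize import minimize
            f=lambda v:(rend([v[0]/100,v[1]/100,v[2]])!=m).sum()
            best=min((minimize(f,[47.2+dx,-5.7+dy,a],method='Nelder-Mead',options=dict(initial_simplex=np.array([[47.2+dx,-5.7+dy,a],[48,-5.7,a],[47.2,-5,a],[47.2,-5.7,a+.15]]))) for dx in(-.3,.3) for dy in(-.3,.3) for a in(.45,.6)),key=lambda o:o.fun)
            print(c,'tin fit',best.x,best.fun,m.sum())
    for r in trace(p,'turntable')[:1]:
        m=r['pixels']
        if c=='top': # rim points, robust circle fit at z=.028
            w=toworld(p,hull(m).reshape(-1,2),.028)[:,:2]
            o=least_squares(lambda v:np.hypot(*(w-v[:2]).T)-v[2],[.59,-.08,.2],loss='soft_l1',f_scale=.001); print('axis',o.x,len(w))
    for r in mark_of(p,'spider')[:1]: print(r)
```

```text
top tin fit [47.35257424 -5.8930532   0.52859485] 56.0 1235
tab ((0.37015560269355774, -0.030726194381713867), (0.05258207768201828, 0.054957713931798935), 78.49333190917969) mean [ 0.37011533 -0.03031567]
axis [ 0.58935898 -0.0787332   0.19629075] 376
{'point': [0.5888, -0.0776, 0.0168], 'confidence': 0.85}
side tin fit [47.01473819 -4.5740842   0.51507157] 346.0 1296
{'point': [0.5885, -0.0831, 0.0162], 'confidence': 0.87}
```

Tin and tab, fitted in the same view, differ by about 2.2° (tin 170, tab 167.7). I'll trim by 2.1°.

Run:
```python
from h import *
rows([at(33.9,.1296,.050,.248),at(33.9,.1296,.050,.1485),at(33.9,.1296,.029,.1485)]+[at(33.9-k,.1296,.0246,.1485) for k in (0,.7,1.4,2.1)])
```

```text
[-93.6, 154.3, 0.7] [-0.0, -0.0, 0.07]
[-93.6, 154.3, 100.2] [-0.0, -0.0, 0.07]
[-93.6, 175.3, 100.2] [-0.0, -0.0, 0.07]
[-93.6, 179.7, 100.2] [-0.0, -0.0, 0.07]
[-93.3, 181.3, 100.2] [-0.0, -0.0, 0.77]
[-93.1, 182.9, 100.2] [-0.0, -0.0, 1.47]
[-92.8, 184.5, 100.2] [-0.0, -0.0, 2.17]
```

Request:
arm_command(series=[{"x":-30,"y":40,"z":0,"rx":0,"ry":0,"rz":0},{"x":-60,"y":80,"z":0,"rx":0,"ry":0,"rz":0},{"x":-85,"y":120,"z":0,"rx":0,"ry":0,"rz":0},{"x":-93.6,"y":154,"z":0,"rx":0,"ry":0,"rz":0},{"x":-93.6,"y":154,"z":30,"rx":0,"ry":0,"rz":0},{"x":-93.6,"y":154,"z":65,"rx":0,"ry":0,"rz":0},{"x":-93.6,"y":154,"z":95,"rx":0,"ry":0,"rz":0},{"x":-93.6,"y":154,"z":100,"rx":0,"ry":0,"rz":0},{"x":-93.6,"y":165,"z":100,"rx":0,"ry":0,"rz":0},{"x":-93.6,"y":175,"z":100,"rx":0,"ry":0,"rz":0},{"x":-93.6,"y":179.7,"z":100,"rx":0,"ry":0,"rz":0},{"x":-93.3,"y":181.3,"z":100,"rx":0,"ry":0,"rz":0.7},{"x":-93.1,"y":182.9,"z":100,"rx":0,"ry":0,"rz":1.4},{"x":-92.8,"y":184.5,"z":100,"rx":0,"ry":0,"rz":2.1},{"x":-92.8,"y":184.5,"z":100,"rx":0,"ry":0,"rz":2.1},{"x":-93,"y":172,"z":100,"rx":0,"ry":0,"rz":2},{"x":-93,"y":155,"z":100,"rx":0,"ry":0,"rz":2},{"x":-93,"y":154,"z":65,"rx":0,"ry":0,"rz":2},{"x":-93,"y":154,"z":25,"rx":0,"ry":0,"rz":2},{"x":-93,"y":154,"z":0,"rx":0,"ry":0,"rz":2}])

```text
time: 12.3
tool_pos: [0.67, 0.0354, 0.2518]
tool_rot: [3.14, -0.003, 0.559]
contact_force: [0.6, 0.1, -0.2]
opening: 0.0004
grip_force: 0.0
```

Request:
arm_command(series=[{"x":30,"y":-40,"z":0,"rx":0,"ry":0,"rz":0},{"x":60,"y":-80,"z":0,"rx":0,"ry":0,"rz":0},{"x":85,"y":-120,"z":0,"rx":0,"ry":0,"rz":0},{"x":93,"y":-154,"z":0,"rx":0,"ry":0,"rz":0},{"x":93,"y":-154,"z":0,"rx":0,"ry":0,"rz":0},{"x":93,"y":-154,"z":0,"rx":0,"ry":0,"rz":0}])

```text
time: 12.9
tool_pos: [0.6665, 0.2156, 0.2485]
tool_rot: [3.141, 0.001, 0.561]
contact_force: [0.2, -0.4, 0.0]
opening: 0.0006
grip_force: 0.0
```

Run:
```python
from h import *
AX[:]=[.5897,-.0792]
where(); tin()
p=read_camera('top')
r=trace(p,'stand')[0]; vs,us=np.nonzero(r['pixels']); d=toworld(p,np.c_[us,vs],.01)[:,:2].mean(0)-AX; print('tab',np.degrees(np.arctan2(d[1],d[0])))
im=rectify(p,.04,cx=.47,cy=-.06,h=.15,N=600)
cv2.imwrite('pics/g.png',im)
```

```text
12.9 [0.6665 0.2156 0.2485] yaw 32.118627108864395 [ 0.22319665 -0.42022342  0.00585803] r 0.2217669521569446 d 0.20888576869745093
tin rect [ 0.4746 -0.0549] [0.102 0.103] 29.010543823242188 ang 168.08250527312762 conf 0.8
top [ 0.472 -0.054  0.017] ang 167.9617705729034 0.92
side [ 0.47  -0.051  0.017] ang 166.8022820411896 0.66
tab 167.6267711338922
```

View pics/g.png

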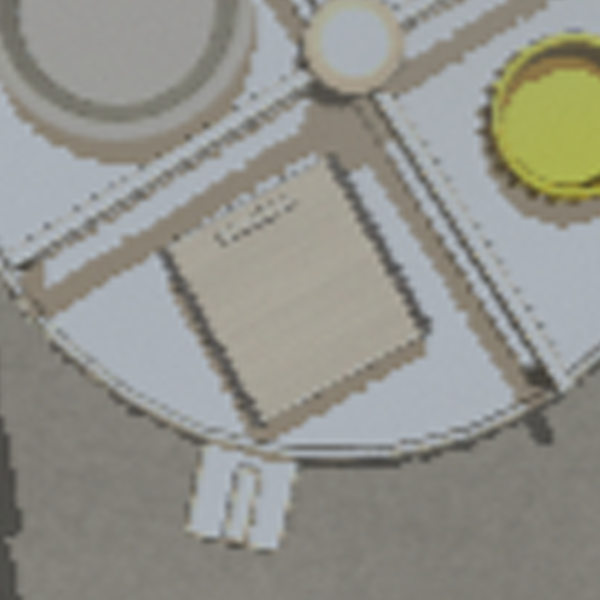

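The tin (centre about (297,290)) lies on the line from the hub (352,42) to the tab (240,500). It measures 167–168° against 167.6° for the tab. The dishes are in place and the arm is clear.

```bash
python3 -c "
from h import *
print(hand_in())"
```

```text
the job is handed in; nothing more can be done
None
```

The turntable is turned about 103° clockwise and at rest; the brownie tin measures 167–168° against the tab's 167.6°, the arm is clear, and the job is handed in (no verdict came back).

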